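# Weed out bad cleats from a ratcheted drilling jig

## Task

Before this batch of aluminium frame cleats is drilled, the bad ones have to come out of the jig: lift the red-knobbed pawl and hold it clear until the sprung drum has turned all the way back and the keeper bar is up, then let the pawl drop into the teeth again. With the bar up, take every short or bent cleat off the bed and put it in the orange scrap bin, leaving the full-length straight ones lying on the bed; then push the bar all the way down over them until the pawl holds it at the last tooth. Leave the blue bin, bottle, screwdriver and tape roll where they are.

Things in the scene. Friction and masses are not known exactly. Their poses are not given: they have to be found in the camera images.
- jig: green drilling jig, fixed; origin at bench level in the middle of the bed's length, x from bed to drum, y along both, z up. Plate 12 mm thick, x -110 to 140, y -196 to 267 mm. The black bed, level with it (12 mm up), is centred at x = -60 mm, y = 0, 90 by 332 mm; cleats lie on it in a row along y, some 42 mm apart, long axes roughly along x. Cheeks at y = +-186 mm, 107 mm high, carry the drum.
- drum (a joint): drum angle (rad). 0 = yellow keeper bar down, 3 mm over the cleats; 1.815 = turned back to its stop, bar up. A spring always turns it back (2 to 3 N at the bar, some 5 s for the whole way) unless the pawl stands in the toothed wheel (diameter 74 mm, 0.30 rad pitch) at its +y end. The bar may be pushed down past clicking teeth; let go, it springs back to the last one: 0.035 (home), 0.33, 0.63...
- drum_axle (a point): point on the drum's axis in the middle of its length, 85 mm above the bench, at x = 50 mm of the jig; fixed. The bar turns about the jig's y axis through it, up and away (+x) as joint drum grows.
- bar_grip (a point): centre of the red sleeve in the middle of the keeper bar; the sleeve is 17 mm in diameter and 100 mm long along the jig's y, the bar beyond it 12 mm in diameter and 336 mm long in all. It runs on an arc of 117 mm radius about drum_axle; at drum = 0 it is 110 mm nearer the bed (-x) than drum_axle and 41 mm lower.
- pawl (a joint): angle of the pawl in rad: about 0 (up to 0.04) = standing in the teeth, up to 0.14 while riding over a tooth, 0.16 and more = clear of the teeth, 0.8 = stop. It falls back by its own weight and a weak spring when let go.
- pawl_knob (a point): centre of the red ball knob, 22 mm in diameter, on the pawl above the toothed wheel; with the pawl down it is at x = 15 mm, y = 232 mm of the jig, 156 mm above the bench. It stands on a 9 mm stem. Lifting it straight up by 25 mm (a few N) raises the pawl by about 0.26 rad and draws the knob some 8 mm towards the hinge.
- pawl_hinge (a point): hinge of the pawl, axis along the jig's y, fixed: 95 mm behind the knob (+x of the jig) and 33 mm lower when the pawl is down.
- scrap_bin: orange open bin, fixed, 160 by 140 mm (own x by y), 60 mm high, walls 4 mm; origin at the centre of its underside.
- stock_bin: blue open bin of the same size with a few plastic parts in it, fixed; bystander; the two bins may change places.
- bottle: water bottle standing on the bench, 64 mm in diameter, 200 mm high; bystander; origin at its underside.
- screwdriver: yellow screwdriver lying on the bench left of the jig; bystander.
- tape_roll: black roll of tape lying flat, 90 mm in diameter, 25 mm high; bystander; origin at its underside.
- good1_c (a point): centre (half-way up) of a good cleat, straight, 60 mm long: a 14 mm wide, 20 mm high bar of square-cut bare aluminium lying on the jig's bed, about 45 g; own x is its long axis. It may be absent.
- good2_c (a point): centre (half-way up) of a good cleat, straight, 60 mm long: a 14 mm wide, 20 mm high bar of square-cut bare aluminium lying on the jig's bed, about 45 g; own x is its long axis. It may be absent.
- good3_c (a point): centre (half-way up) of a good cleat, straight, 60 mm long: a 14 mm wide, 20 mm high bar of square-cut bare aluminium lying on the jig's bed, about 45 g; own x is its long axis. It may be absent.
- short1_c (a point): centre (half-way up) of a short cleat, straight but only 40 mm long: a 14 mm wide, 20 mm high bar of square-cut bare aluminium lying on the jig's bed, about 45 g; own x is its long axis. It may be absent.
- short2_c (a point): centre (half-way up) of a short cleat, straight but only 40 mm long: a 14 mm wide, 20 mm high bar of square-cut bare aluminium lying on the jig's bed, about 45 g; own x is its long axis. It may be absent.
- short3_c (a point): centre (half-way up) of a short cleat, straight but only 40 mm long: a 14 mm wide, 20 mm high bar of square-cut bare aluminium lying on the jig's bed, about 45 g; own x is its long axis. It may be absent.
- bent1_c (a point): point half-way up in the middle of the straight 40 mm limb (along its own x) of a bent cleat, whose second limb, 25 mm long, turns off at the +x end by 34 degrees to the +y side in plan: a 14 mm wide, 20 mm high bar of square-cut bare aluminium lying on the jig's bed, about 45 g; grip it by the straight limb. It may be absent.
- bent2_c (a point): point half-way up in the middle of the straight 40 mm limb (along its own x) of a bent cleat, whose second limb, 25 mm long, turns off at the +x end by 34 degrees to the -y side in plan: a 14 mm wide, 20 mm high bar of square-cut bare aluminium lying on the jig's bed, about 45 g; grip it by the straight limb. It may be absent.

How it is judged:
By the outcome, as a careful person would: the job done as asked, in the order asked, and still so for the second after the job is handed in, with the robot touching nothing.
Of short1, short2, short3, bent1, bent2 only 3 to 5 are there at a start; the rules pass over those that are not, and their reading is None.
Of good1, good2, good3 only 2 to 3 are there at a start; the rules pass over those that are not, and their reading is None.
At some moment in a run one of short1, short2, short3 may be knocked a few centimetres aside while the robot is not near it.
Once in a run the grip may slacken for a moment while it holds something.
It also fails if it takes over 210 s, if anything falls off the work surface, if the arm or the gripper's body presses on something with over 40 N, if the wrist force passes 120 N, or if a joint passes its speed limit or range.

## Robot

A 6-joint arm with a two-finger parallel gripper is mounted at the origin on the work surface. World frame = base frame: x ahead of the robot, y to its left, z up, the work surface at z = 0. Lengths are in m, angles in rad, forces in N, time in s.
With the tool pointing down it reaches from about 0.325 to 0.875 m from the base axis. Payload 4.4 kg.
Tool frame: the origin (TCP) lies midway between the tips of the shut fingers; the grasp point (between the pads) lies 19 mm behind it; z points along the fingers, y is the line along which they close (so a half turn about z gives the same grasp; the last joint's range is limited). The gripper opens to 85 mm and grips with 20 to 120 N. Pads are 22 mm wide; open, the fingers measure 114 mm over their backs; the gripper's body (76 mm by 85 mm) begins 54 mm behind the grasp point. The pads swing forward as they close: fully open they stand 13 mm farther back than shut.
Start: joints at [-0.15, 0.207, 1.542, -0, 1.393, -0.15], TCP at [0.575, -0, 0.206] pointing down, gripper open.
Joint ranges: [-2.73, 2.73], [-0.86, 2.22], [0.23, 2.46], [-1.11, 4.25], [0.08, 2.63], [-2.82, 2.82]. Speed limits (rad/s): [2.79, 2.79, 3.14, 3.14, 3.14, 3.14].

## Interface

Orientations are given as a unit quaternion [x, y, z, w].
In Python, from cell import telemetry, optics, order gives the robot as it stands.
- The arm moves only by the tool play_rows, never from a script. Its argument "plan" is a list that holds one entry, the list of rows, each a list of 6 numbers: the shift along the tool's x, y, z in mm, then the turn, a rotation vector about the tool's x, y, z in degrees. In form: [[[dx, dy, dz, rx, ry, rz], ...]]. A call has 1 to 12 rows; each row is the pose to reach, as a shift and turn from the pose commanded when the call began, along the tool's axes at that moment; what a row does not reach only later rows make up. A row lasts 1/10 s, in which the tool goes at most 50 mm and 8.59 degrees, less where a joint would pass 70% of its speed; a pose out of reach is approached as far as the arm can. A call with a gripper value outside its range is refused whole. "jaw" is the closure in counts, from 0 (fully open) to 255 (shut), set as the call begins (left out, the last holds). The fingers move at their own pace and stop on an object; "force" is the grip in N (left out, the last holds). Time passes only in rows, so rows that repeat a pose let the fingers close. It gives the time, the measured TCP pose, the force, the opening and the grip force at its end, in the units of the state.
- telemetry.sense(): the state, without advancing time (a new reading comes with each control period).
- optics.get_image(name): name is "scene" or "side" or "wrist"; returns the picture (420x560x3 uint8, red, green, blue); there is no depth.
- optics.camera_params(name): a dict with "fx", "fy", "cx", "cy" (pixels), "origin" and "rotation" of the camera in the world; the wrist camera has in their place "mount" (4x4, takes a point from camera to tool coordinates, whose origin is the TCP and whose axes are the flange's). Camera axes: x right, y down, z forward; pixel columns grow to the right and rows downward; lengths in m; the calibration is good to about 2 mm. A picture is of the moment at which its call begins: read the wrist's pose just before it. camera_params takes no time and is no camera call.
- order.hand_in(): hands the job in; it is judged then, once.
The state is a dict: "time_s": time; "qpos": joint angles; "joint_vel": joint speeds; "joint_efforts": joint torques, N m; "tool_pos": TCP position; "tcp_rot": TCP orientation; "ft_force": force on the tool from outside, world axes, zero at the start; "wrist_torque": the same for the moment, N m; "opening": finger opening in m; "gripper_force": force on a finger pad.
Only numpy, scipy, OpenCV 4.12 (cv2) and the standard library are available. Lean on these libraries where they do the work, as an engineer would, in place of code of your own. Each camera call takes 0.05 s, during which the arm holds its last target. There are 200 camera calls.

## Working session

There is one attempt and no reset: what is moved stays moved. The work goes in short steps, Python scripts to look and compute and a tool call to move; the robot and the scene stay as the last step left them, time stands still between calls to the robot, and variables do not carry over. Pictures are saved under pics/ and viewed, at most 14 in all, crops included, and the job is handed in when it is done.

Besides the shell and the picture viewer there is one more tool, called after ">>>" in YAML: its name, and indented under it one key for each argument. play_rows: Moves the arm, as the interface text tells. Its arguments: {"type":"object","properties":{"plan":{"type":"array"},"jaw":{"type":"number"},"force":{"type":"number"}},"required":["plan"]}

```bash
ls; mkdir -p pics; python3 - <<'E'
from cell import telemetry, optics
import cv2,json
print(telemetry.sense())
for n in ("scene","side","wrist"):
    print(n,optics.camera_params(n))
    cv2.imwrite(f"pics/{n}0.png",optics.get_image(n)[:,:,::-1])
E
```

```text
pics
{'time_s': 0.0, 'qpos': array([-1.50480736e-01,  2.07410160e-01,  1.54296036e+00,  1.11450871e-05,
        1.39350779e+00, -1.50505574e-01]), 'joint_vel': array([-0.00180984, -0.0003297 , -0.00018034,  0.0008713 ,  0.00128229,
       -0.00019711]), 'joint_efforts': array([ 4.44781954e-04, -3.83034396e+01, -2.91594708e+01, -2.26178481e-04,
        1.06274080e-02,  5.83859855e-05]), 'tool_pos': array([5.74183769e-01, 1.27309248e-04, 2.05028383e-01]), 'tcp_rot': array([ 7.07098237e-01,  7.07114402e-01, -6.73395309e-04, -9.23373054e-04]), 'ft_force': array([ 0.77757412,  1.13073243, -0.28636475]), 'wrist_torque': array([ 0.01498798,  0.04163045, -0.00378675]), 'gripper_force': 0.0, 'opening': 0.08527354957600142}
scene {'fx': 386.50116465223135, 'fy': 386.50116465223135, 'cx': 280.8186003622685, 'cy': 209.8224378730887, 'origin': array([1.19321867, 0.65643065, 0.89716224]), 'rotation': array([ 0.34459528,  0.84248899, -0.38303586, -0.15732106])}
side {'fx': 413.68102303425735, 'fy': 413.68102303425735, 'cx': 273.65461252931124, 'cy': 205.2636584224796, 'origin': array([ 0.24546963, -0.90541947,  0.66141381]), 'rotation': array([ 0.85113227, -0.13308447,  0.09350197, -0.49911899])}
wrist {'fx': 307.0517485284563, 'fy': 307.0517485284563, 'cx': 272.49727694918136, 'cy': 212.4485054252461, 'mount': array([[-2.58495455e-05, -9.47374011e-01, -3.20128854e-01,
         8.22778277e-02],
       [ 9.99999974e-01,  4.81739459e-05, -2.23310984e-04,
        -3.80301636e-04],
       [ 2.26980892e-04, -3.20128851e-01,  9.47373985e-01,
        -1.67714298e-01],
       [ 0.00000000e+00,  0.00000000e+00,  0.00000000e+00,
         1.00000000e+00]])}
```

View pics/scene0.png

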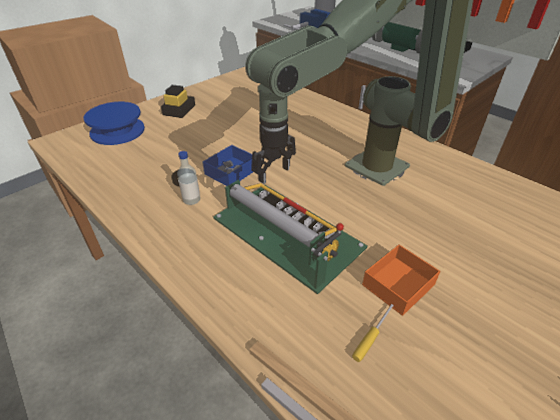

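View pics/side0.png

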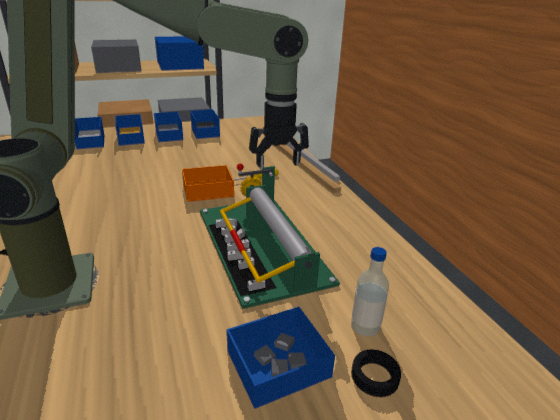

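View pics/wrist0.png

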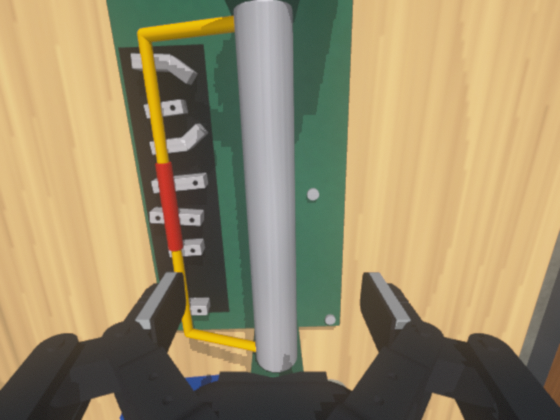

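Wrist view: seven cleats from the top (+y): bent (165,66), short (165,108), bent (180,142), good (182,182), good (180,216), short (190,247), short (200,307). Bed corners are near (121,48), (203,45), (228,312). The knob is at scene (340,227) and side (240,167). The orange bin is at the +y end.

```bash
cat > h.py <<'E'
import numpy as np, cv2
from scipy.spatial.transform import Rotation as R
from cell import telemetry, optics
def cam(n, s=None):
    p=optics.camera_params(n)
    if n!="wrist": return p,R.from_quat(p["rotation"]).as_matrix(),np.array(p["origin"])
    s=s or telemetry.sense(); T=np.eye(4); T[:3,:3]=R.from_quat(s["tcp_rot"]).as_matrix(); T[:3,3]=s["tool_pos"]
    M=T@p["mount"]; return p,M[:3,:3],M[:3,3]
def ray(c,uv):
    p,Rm,o=c; d=Rm@np.array([(uv[0]-p["cx"])/p["fx"],(uv[1]-p["cy"])/p["fy"],1]); return o,d/np.linalg.norm(d)
def onz(c,uv,z):
    o,d=ray(c,uv); return o+d*(z-o[2])/d[2]
def tri(rs):
    A=np.zeros((3,3));b=np.zeros(3)
    for o,d in rs:
        P=np.eye(3)-np.outer(d,d);A+=P;b+=P@o
    x=np.linalg.solve(A,b); return x,[np.linalg.norm(np.cross(x-o,d)) for o,d in rs]
def proj(c,X):
    p,Rm,o=c; q=Rm.T@(np.array(X)-o); return p["fx"]*q[0]/q[2]+p["cx"],p["fy"]*q[1]/q[2]+p["cy"]
def mask(im,lo,hi):
    return cv2.inRange(cv2.cvtColor(im,cv2.COLOR_RGB2HSV),np.array(lo),np.array(hi))
def blobs(m,amin=15):
    n,l,s,c=cv2.connectedComponentsWithStats(m); return [(int(s[i,4]),c[i].round(1).tolist(),s[i,:4].tolist()) for i in range(1,n) if s[i,4]>=amin]
def fit2d(J,W):
    J=np.array(J)[:,:2];W=np.array(W)[:,:2];a=J-J.mean(0);b=W-W.mean(0)
    th=np.arctan2((a[:,0]*b[:,1]-a[:,1]*b[:,0]).sum(),(a*b).sum()); c,s=np.cos(th),np.sin(th);Q=np.array([[c,-s],[s,c]])
    t=W.mean(0)-Q@J.mean(0); return th,t,np.linalg.norm(J@Q.T+t-W,axis=1)
E
python3 - <<'E'
from h import *
im={n:cv2.imread(f"pics/{n}0.png")[:,:,::-1].copy() for n in("scene","side","wrist")}
C={n:cam(n) for n in im}
for n in ("scene","side","wrist"):
    r=mask(im[n],(0,170,90),(4,255,255))|mask(im[n],(176,170,90),(180,255,255)); print(n,"red",blobs(r))
    print(n,"orange",blobs(mask(im[n],(5,180,90),(14,255,255)),300))
w=C["wrist"]
W=[onz(w,u,.012) for u in((121,48),(203,45),(228,312))]
th,t,e=fit2d([(-.105,.166),(-.015,.166),(-.015,-.166)],W); print("jig",np.degrees(th),t,e)
x,e=tri([ray(C["scene"],(340,227)),ray(C["side"],(240,167))]);print("knob",x,e)
c,s=np.cos(th),np.sin(th);print("knob pred",np.array([[c,-s],[s,c]])@[.015,.232]+t)
E
```

```text
scene red [(37, [420.2, 2.0], [416, 0, 9, 5]), (93, [475.7, 6.8], [471, 0, 11, 16]), (284, [538.1, 13.2], [528, 0, 22, 29]), (88, [294.4, 205.1], [283, 198, 23, 15]), (32, [339.5, 226.5], [337, 224, 6, 6])]
scene orange [(1136, [397.4, 277.2], [366, 246, 74, 69])]
side red [(27, [239.9, 166.4], [238, 164, 5, 6]), (122, [236.9, 240.1], [230, 230, 15, 23])]
side orange [(1569, [207.6, 182.9], [182, 165, 52, 37])]
wrist red [(1216, [169.0, 205.9], [155, 162, 27, 88])]
wrist orange []
jig 1.592375978924735 [ 0.52198566 -0.01987004] [0.00179746 0.0016988  0.00021131]
knob [0.5294094  0.21596998 0.15354907] [np.float64(0.0013333853655191144), np.float64(0.0013333853655192263)]
knob pred [0.53053291 0.2124572 ]
```

>>> play_rows:
  plan:
    - [[30,-6,-15,0,0,-8.5],[70,-14,-15,0,0,-17],[110,-23,-15,0,0,-25.5],[150,-31,-15,0,0,-34],[185,-39,-15,0,0,-42.5],[214,-45,-15,0,0,-51],[214,-45,-15,0,0,-59.5],[214,-45,-15,0,0,-68],[214,-45,-15,0,0,-76.5],[214,-45,-15,0,0,-85],[214,-45,-15,0,0,-91.6],[214,-45,-15,0,0,-91.6]]
  jaw: 120
  force: 40

```text
time_s: 1.35
tool_pos: [0.5297, 0.2139, 0.2207]
tcp_rot: [-0.014, 1.0, -0.0, -0.0]
ft_force: [-0.4, -0.3, 1.1]
opening: 0.0455
gripper_force: 0.0
```

```bash
python3 - <<'E'
from h import *
s=telemetry.sense();print(s["time_s"],s["tool_pos"],R.from_quat(s["tcp_rot"]).as_matrix().round(3).tolist(),s["opening"],s["qpos"])
im=optics.get_image("wrist");cv2.imwrite("pics/w1.png",im[:,:,::-1]);c=cam("wrist",s)
for a in blobs(mask(im,(0,170,90),(4,255,255))|mask(im,(176,170,90),(180,255,255))): print(a,onz(c,a[1],.156))
E
```

```text
1.35 [0.52968969 0.21393734 0.22071147] [[-1.0, -0.028, -0.001], [-0.028, 1.0, -0.0], [0.001, -0.0, -1.0]] 0.04547715000268488 [ 2.32382368e-01  1.88269323e-01  1.53283123e+00  3.33007770e-06
  1.42141066e+00 -1.36610032e+00]
(1443, [48.3, 115.2], [0, 107, 100, 17]) [0.45573522 0.04981065 0.156     ]
(514, [273.0, 216.4], [261, 204, 25, 26]) [0.52865073 0.21416511 0.156     ]
```

View pics/w1.png

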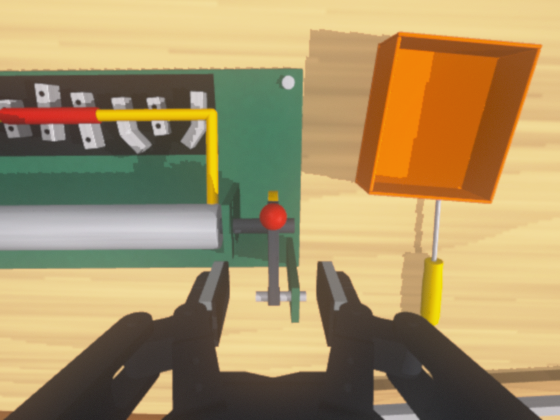

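Wrist view: knob at (273,216), which puts it at (0.529,0.214), agreeing with the prediction. The fingers straddle the pawl in y and the bracket sits behind it. Descending to grip.

>>> play_rows:
  plan:
    - [[1,0,30,0,0,0],[1,0,60,0,0,0],[1,0,80,0,0,0],[1,0,86,0,0,0],[1,0,86,0,0,0]]

```text
time_s: 1.9
tool_pos: [0.5282, 0.2137, 0.1341]
tcp_rot: [-0.013, 1.0, -0.0, -0.001]
ft_force: [0.4, 0.0, 1.3]
opening: 0.0446
gripper_force: 0.0
```

>>> play_rows:
  plan:
    - [[0,0,0,0,0,0],[0,0,0,0,0,0],[0,0,0,0,0,0],[0,0,0,0,0,0],[0,0,0,0,0,0],[0,0,0,0,0,0]]
  jaw: 255
  force: 40

```text
time_s: 2.5
tool_pos: [0.5318, 0.2149, 0.1402]
tcp_rot: [-0.014, 1.0, 0.001, 0.004]
ft_force: [-3.5, -0.1, 12.7]
opening: 0.0001
gripper_force: 6.1
```

>>> play_rows:
  plan:
    - [[-2,0,-5,0,0,0],[-4,0,-10,0,0,0],[-6,0,-15,0,0,0],[-9,0,-20,0,0,0],[-11,0,-25,0,0,0],[-14,0,-31,0,0,0],[-14,0,-31,0,0,0],[-14,0,-31,0,0,0],[-14,0,-31,0,0,0],[-14,0,-31,0,0,0],[-14,0,-31,0,0,0],[-14,0,-31,0,0,0]]

```text
time_s: 3.7
tool_pos: [0.5428, 0.2143, 0.166]
tcp_rot: [-0.014, 1.0, -0.0, -0.0]
ft_force: [-0.4, 1.0, -0.6]
opening: -0.0002
gripper_force: 0.0
```

>>> play_rows:
  plan:
    - [[0,0,0,0,0,0],[0,0,0,0,0,0],[0,0,0,0,0,0],[0,0,0,0,0,0],[0,0,0,0,0,0],[0,0,0,0,0,0],[0,0,0,0,0,0],[0,0,0,0,0,0],[0,0,0,0,0,0],[0,0,0,0,0,0],[0,0,0,0,0,0],[0,0,0,0,0,0]]

```text
time_s: 4.9
tool_pos: [0.543, 0.2144, 0.1662]
tcp_rot: [-0.014, 1.0, 0.0, -0.0]
ft_force: [0.2, 0.2, 0.8]
opening: -0.0001
gripper_force: 0.0
```

```bash
python3 - <<'E'
from h import *
a=[optics.get_image(n) for n in("side","scene")]
cv2.imwrite("pics/s2.png",np.hstack([cv2.resize(a[0][130:320,150:390],None,fx=1.6,fy=1.6),cv2.resize(a[1][130:320,190:430],None,fx=1.6,fy=1.6)])[:,:,::-1])
E
```

```text
(no output)
```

View pics/s2.png

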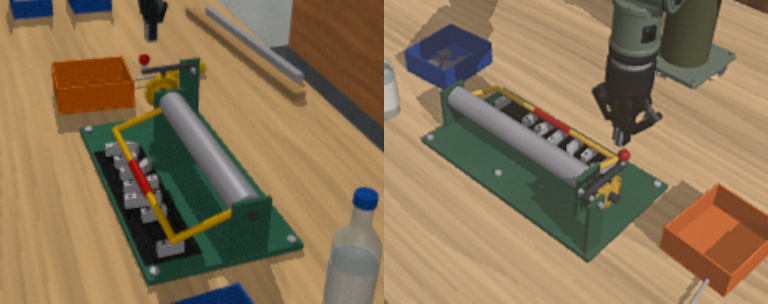

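The fingers slid off over the top of the knob, which is still at its place in the side view (239,167). The pawl is down and the bar is down. I'll retry with a deeper grip.

>>> play_rows:
  plan:
    - [[5,0,-20,0,0,0],[14,0,-20,0,0,0],[14,0,-20,0,0,0],[14,0,-20,0,0,0],[14,0,-5,0,0,0],[14,0,20,0,0,0],[14,0,40,0,0,0],[14,0,44,0,0,0],[14,0,44,0,0,0]]
  jaw: 120

```text
time_s: 5.9
tool_pos: [0.5277, 0.2136, 0.1201]
tcp_rot: [-0.014, 1.0, -0.0, -0.002]
ft_force: [-0.4, 0.5, -0.0]
opening: 0.0452
gripper_force: 0.0
```

>>> play_rows:
  plan:
    - [[0,0,0,0,0,0],[0,0,0,0,0,0],[0,0,0,0,0,0],[0,0,0,0,0,0],[0,0,0,0,0,0]]
  jaw: 255
  force: 30

```text
time_s: 6.4
tool_pos: [0.53, 0.2141, 0.1233]
tcp_rot: [-0.014, 1.0, 0.0, 0.001]
ft_force: [0.3, -1.2, 2.2]
opening: 0.0198
gripper_force: 29.4
```

>>> play_rows:
  plan:
    - [[-1,0,-3,0,0,0],[-2,0,-6,0,0,0],[-4,0,-10,0,0,0],[-4,0,-10,0,0,0]]

```text
time_s: 6.8
tool_pos: [0.5338, 0.2142, 0.1331]
tcp_rot: [-0.014, 1.0, 0.0, 0.001]
ft_force: [1.6, 0.3, -0.2]
opening: 0.0194
gripper_force: 30.0
```

```bash
python3 - <<'E'
from h import *
C=[];U=[]
for n in("side","scene"):
    im=optics.get_image(n);b=blobs(mask(im,(0,150,60),(4,255,255))|mask(im,(176,150,60),(180,255,255)),4);print(n,[x for x in b if x[1][1]>120])
E
```

```text
side [(131, [236.5, 238.9], [230, 229, 15, 22])]
scene [(102, [295.1, 203.5], [284, 196, 23, 16]), (22, [337.8, 224.4], [336, 222, 5, 7])]
```

The grip holds and the knob is rising. Continuing the lift.

>>> play_rows:
  plan:
    - [[-2,0,-5,0,0,0],[-4,0,-10,0,0,0],[-7,0,-15,0,0,0],[-10,0,-22,0,0,0],[-10,0,-22,0,0,0],[-10,0,-22,0,0,0],[-10,0,-22,0,0,0],[-10,0,-22,0,0,0],[-10,0,-22,0,0,0],[-10,0,-22,0,0,0],[-10,0,-22,0,0,0],[-10,0,-22,0,0,0]]
  force: 40

```text
time_s: 8.1
tool_pos: [0.5427, 0.2145, 0.1542]
tcp_rot: [-0.014, 1.0, 0.0, -0.0]
ft_force: [2.7, 2.5, -4.7]
opening: 0.0191
gripper_force: 29.5
```

```bash
python3 - <<'E'
from h import *
for n in("side","scene"):
    im=optics.get_image(n);b=blobs(mask(im,(0,150,60),(4,255,255))|mask(im,(176,150,60),(180,255,255)),4);print(n,[x for x in b if x[1][1]>120])
E
```

```text
side [(117, [238.7, 211.8], [232, 202, 16, 22])]
scene [(106, [294.1, 185.5], [282, 178, 25, 16]), (26, [336.0, 221.3], [334, 218, 5, 8])]
```

The bar is rising, so I'll hold until it reaches its stop.

>>> play_rows:
  plan:
    - [[0,0,0,0,0,0],[0,0,0,0,0,0],[0,0,0,0,0,0],[0,0,0,0,0,0],[0,0,0,0,0,0],[0,0,0,0,0,0],[0,0,0,0,0,0],[0,0,0,0,0,0],[0,0,0,0,0,0],[0,0,0,0,0,0],[0,0,0,0,0,0],[0,0,0,0,0,0]]

```text
time_s: 9.4
tool_pos: [0.5428, 0.2144, 0.1542]
tcp_rot: [-0.014, 1.0, 0.0, -0.0]
ft_force: [0.0, 3.0, -2.0]
opening: 0.0189
gripper_force: 39.8
```

>>> play_rows:
  plan:
    - [[0,0,0,0,0,0],[0,0,0,0,0,0],[0,0,0,0,0,0],[0,0,0,0,0,0],[0,0,0,0,0,0],[0,0,0,0,0,0],[0,0,0,0,0,0],[0,0,0,0,0,0],[0,0,0,0,0,0],[0,0,0,0,0,0],[0,0,0,0,0,0],[0,0,0,0,0,0]]

```text
time_s: 10.6
tool_pos: [0.5428, 0.2144, 0.1542]
tcp_rot: [-0.014, 1.0, 0.0, -0.0]
ft_force: [-2.1, 3.5, -0.3]
opening: 0.0189
gripper_force: 39.9
```

>>> play_rows:
  plan:
    - [[0,0,0,0,0,0],[0,0,0,0,0,0],[0,0,0,0,0,0],[0,0,0,0,0,0],[0,0,0,0,0,0],[0,0,0,0,0,0],[0,0,0,0,0,0],[0,0,0,0,0,0],[0,0,0,0,0,0],[0,0,0,0,0,0],[0,0,0,0,0,0],[0,0,0,0,0,0]]

```text
time_s: 11.8
tool_pos: [0.5428, 0.2144, 0.1542]
tcp_rot: [-0.014, 1.0, 0.0, -0.0]
ft_force: [-4.2, 3.0, -0.1]
opening: 0.0187
gripper_force: 39.9
```

>>> play_rows:
  plan:
    - [[0,0,0,0,0,0],[0,0,0,0,0,0],[0,0,0,0,0,0],[0,0,0,0,0,0],[0,0,0,0,0,0],[0,0,0,0,0,0],[0,0,0,0,0,0],[0,0,0,0,0,0],[0,0,0,0,0,0],[0,0,0,0,0,0],[0,0,0,0,0,0],[0,0,0,0,0,0]]

```text
time_s: 13.0
tool_pos: [0.5428, 0.2144, 0.1542]
tcp_rot: [-0.014, 1.0, 0.0, -0.0]
ft_force: [-3.4, 4.5, -0.7]
opening: 0.0191
gripper_force: 39.9
```

```bash
cat > bar.py <<'E'
from h import *
c={};rs=[]
for n in("side","scene"):
    im=optics.get_image(n);cv2.imwrite(f"pics/{n}_b.png",im[:,:,::-1]);b=[x for x in blobs(mask(im,(0,150,60),(4,255,255))|mask(im,(176,150,60),(180,255,255)),4) if x[1][1]>120];print(n,b)
    if b: rs.append(ray(cam(n),max(b)[1]))
x,e=tri(rs);print("sleeve",x,e)
E
python3 bar.py
```

```text
side [(122, [273.2, 183.1], [265, 175, 18, 19])]
scene [(126, [273.9, 182.0], [262, 174, 26, 18]), (24, [335.9, 221.3], [334, 218, 5, 8])]
sleeve [ 0.55885091 -0.0153607   0.20269505] [np.float64(0.0012616123571312357), np.float64(0.0012616123571313601)]
```

The sleeve is at (0.559,−0.015,0.203), as expected at the stop, so the bar is up. Lowering the pawl and releasing it.

>>> play_rows:
  plan:
    - [[3,0,8,0,0,0],[7,0,16,0,0,0],[11,0,24,0,0,0],[13,0,30,0,0,0],[13,0,30,0,0,0]]

```text
time_s: 13.6
tool_pos: [0.5292, 0.214, 0.1261]
tcp_rot: [-0.014, 1.0, -0.0, -0.001]
ft_force: [-9.1, 1.5, 10.2]
opening: 0.0191
gripper_force: 41.5
```

>>> play_rows:
  plan:
    - [[0,0,0,0,0,0],[0,0,0,0,0,0],[0,0,0,0,0,0],[0,0,-40,0,0,0],[0,0,-80,0,0,0],[0,0,-110,0,0,0],[40,-40,-130,0,0,0],[70,-80,-130,0,0,0],[70,-130,-130,0,0,0],[70,-180,-130,0,0,0],[70,-233,-130,0,0,0],[70,-233,-130,0,0,0]]
  jaw: 120

```text
time_s: 14.8
tool_pos: [0.4667, -0.026, 0.2544]
tcp_rot: [-0.011, 1.0, -0.002, 0.0]
ft_force: [-0.3, 0.5, 0.0]
opening: 0.0451
gripper_force: 0.0
```

```bash
python3 bar.py; python3 - <<'E'
from h import *
s=telemetry.sense();im=optics.get_image("wrist");print(s["tool_pos"]);cv2.imwrite("pics/w3.png",im[:,:,::-1]);np.save("w3.npy",np.r_[s["tool_pos"],s["tcp_rot"]])
E
```

```text
side [(24, [239.9, 166.7], [238, 164, 5, 6]), (122, [273.1, 183.0], [265, 175, 18, 19])]
scene [(128, [273.7, 182.0], [262, 174, 25, 18]), (35, [339.5, 226.3], [337, 223, 6, 7])]
sleeve [ 0.55894341 -0.01554712  0.20286748] [np.float64(0.0016988979312623905), np.float64(0.0016988979312625486)]
[ 0.4667517  -0.02293069  0.25420988]
```

View pics/w3.png

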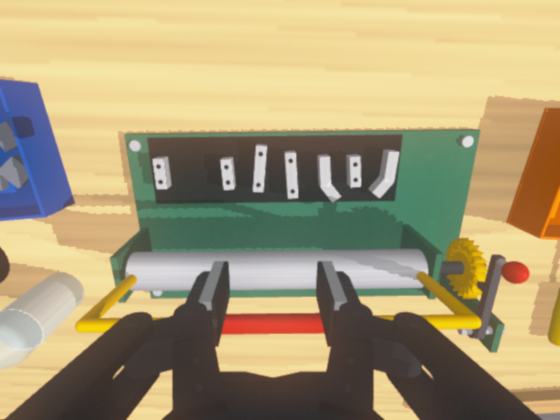

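The pawl is back down (knob at side (240,167)) and the bar is up. Cleats from the left: short (162,173), short (228,174), good (260,168), good (291,175), bent (327,178), short (354,171), bent (387,175).

```bash
cat > cl.py <<'E'
from h import *
def tops(im,s,show=True):
    c=cam("wrist",s); p0=[np.array(proj(c,list(T(x,y))+[.012])) for x,y in((-.105,-.166),(-.105,.166),(-.015,.166),(-.015,-.166))]
    bed=np.zeros(im.shape[:2],np.uint8);cv2.fillPoly(bed,[np.int32(p0)],255)
    g=cv2.cvtColor(im,cv2.COLOR_RGB2GRAY); m=cv2.inRange(g,150,255)&bed
    m=cv2.morphologyEx(m,cv2.MORPH_CLOSE,np.ones((3,3)))
    out=[]
    for k in cv2.findContours(m,cv2.RETR_EXTERNAL,cv2.CHAIN_APPROX_NONE)[0]:
        if cv2.contourArea(k)<60: continue
        P=np.array([onz(c,q,.032)[:2] for q in k[:,0,:]]); 
        (cx,cy),(w,h),a=cv2.minAreaRect(np.float32(P*1000)); 
        if h>w: a+=90
        L=max(w,h);a=(a+90)%180-90
        out.append((cy,cx,L,min(w,h),a)); 
        J=invT(P); lo=J[:,0].min()
        U=P[(J[:,0]<lo+.036)&(J[:,0]>lo+.004)] if min(w,h)>19 else P
        (ux,uy),(uw,uh),ua=cv2.minAreaRect(np.float32(U*1000)); ua=ua+90 if uh>uw else ua; ua=(ua+90)%180-90
        print("c(%.1f,%.1f) %.1fx%.1f ang %.1f | limb c(%.1f,%.1f) %.1fx%.1f ang %.1f"%(cx,cy,L,min(w,h),a,ux,uy,max(uw,uh),min(uw,uh),ua))
th=np.radians(1.6);t=np.array([.522,-.0195])
Q=np.array([[np.cos(th),-np.sin(th)],[np.sin(th),np.cos(th)]])
def T(x,y): return Q@[x,y]+t
def invT(P): return (P-t)@Q
E
python3 - <<'E'
from cl import *
v=np.load("w3.npy");s=dict(tool_pos=v[:3],tcp_rot=v[3:]);im=cv2.imread("pics/w3.png")[:,:,::-1].copy()
tops(im,s)
c=cam("wrist",s);print("jig knob chk",proj(c,list(T(.015,.232))+[.156]),[np.round(proj(c,list(T(x,y))+[.012])) for x,y in((-.105,-.166),(-.105,.166),(-.015,.166))])
# scrap bin rim from scene & side
for n in("scene","side"):
    i=cv2.imread(f"pics/{n}_b.png")[:,:,::-1].copy();m=mask(i,(5,180,70),(14,255,255));b=max(blobs(m,300));l=cv2.connectedComponents(m)[1]
    k=max(cv2.findContours(m,cv2.RETR_EXTERNAL,cv2.CHAIN_APPROX_NONE)[0],key=cv2.contourArea);h=cv2.approxPolyDP(cv2.convexHull(k),4,True)[:,0]
    print(n,[(q.tolist(),onz(cam(n),q,.06)[:2].round(3).tolist(),onz(cam(n),q,0)[:2].round(3).tolist()) for q in h])
E
```

```text
c(464.8,-80.9) 40.4x15.6 ang 4.7 | limb c(464.8,-80.9) 40.4x15.6 ang 4.7
c(465.4,-165.7) 40.2x19.3 ang 2.4 | limb c(465.1,-165.7) 30.2x19.3 ang 2.2
c(457.7,81.9) 40.3x13.9 ang 6.6 | limb c(457.7,81.9) 40.3x13.9 ang 6.6
c(468.3,46.8) 61.2x21.4 ang 20.6 | limb c(458.9,43.4) 30.7x14.0 ang 4.8
c(464.8,0.9) 60.4x13.7 ang 6.2 | limb c(464.8,0.9) 60.4x13.7 ang 6.2
c(461.2,124.6) 61.7x21.2 ang -14.5 | limb c(451.2,127.5) 31.7x14.2 ang -2.3
c(457.0,-40.2) 60.1x13.6 ang -3.5 | limb c(457.0,-40.2) 60.1x13.6 ang -3.5
jig knob chk (np.float64(511.9546918964355), np.float64(272.71510500087976)) [array([146., 136.]), array([402., 135.]), array([393., 201.])]
scene [([399, 246], [0.383, 0.336], [0.325, 0.313]), ([411, 270], [0.439, 0.41], [0.385, 0.392]), ([389, 289], [0.539, 0.404], [0.492, 0.386]), ([366, 271], [0.532, 0.324], [0.484, 0.3])]
side [([226, 165], [0.538, 0.451], [0.568, 0.586]), ([233, 196], [0.505, 0.21], [0.531, 0.321]), ([187, 201], [0.364, 0.216], [0.376, 0.328]), ([182, 169], [0.382, 0.457], [0.396, 0.593])]
```

All seven are classified cleanly: three short (40 mm), two bent and two good. The scrap bin's centre is about (0.459,0.392). Going for the bent one at y≈0.1275 first.

>>> play_rows:
  plan:
    - [[5,45,30,0,0,2],[11,95,80,0,0,4],[11,140,120,0,0,4],[11,151,160,0,0,4],[11,151,190,0,0,4],[11,151,190,0,0,4],[11,151,190,0,0,4]]
  jaw: 177

```text
time_s: 15.65
tool_pos: [0.45, 0.1311, 0.0635]
tcp_rot: [0.019, 1.0, -0.0, -0.001]
ft_force: [0.4, -0.3, 0.0]
opening: 0.0261
gripper_force: 0.0
```

>>> play_rows:
  plan:
    - [[-1.5,-3.5,0,0,0,0],[-1.5,-3.5,25,0,0,0],[-1.5,-3.5,42,0,0,0],[-1.5,-3.5,48,0,0,0],[-1.5,-3.5,48,0,0,0]]

```text
time_s: 16.15
tool_pos: [0.4541, 0.1257, 0.0175]
tcp_rot: [0.021, 1.0, 0.0, 0.001]
ft_force: [0.1, 0.1, -0.5]
opening: 0.0262
gripper_force: 0.0
```

>>> play_rows:
  plan:
    - [[0,0,0,0,0,0],[0,0,0,0,0,0],[0,0,0,0,0,0],[0,0,0,0,0,0],[0,0,-12,0,0,0],[0,0,-40,0,0,0],[0,0,-70,0,0,0],[0,0,-100,0,0,0],[0,0,-110,0,0,0]]
  jaw: 255
  force: 60

```text
time_s: 17.05
tool_pos: [0.4555, 0.1265, 0.1304]
tcp_rot: [0.021, 1.0, 0.0, 0.004]
ft_force: [-0.3, 0.5, 0.5]
opening: 0.0003
gripper_force: 0.0
```

```bash
python3 - <<'E'
from cl import *
s=telemetry.sense();im=optics.get_image("wrist");print(s["tool_pos"]);cv2.imwrite("pics/w4.png",im[:,:,::-1])
tops(im,s)
E
```

```text
[0.45548105 0.12653942 0.13043989]
c(463.4,-75.0) 42.0x27.2 ang 4.8 | limb c(461.5,-75.1) 32.7x27.2 ang 4.7
c(467.2,49.9) 60.3x26.9 ang 19.3 | limb c(456.5,47.9) 33.2x21.7 ang 6.0
c(456.6,84.1) 41.5x16.5 ang 7.7 | limb c(456.6,84.1) 41.5x16.5 ang 7.7
c(463.5,5.4) 61.8x21.8 ang 6.0 | limb c(451.8,4.1) 33.1x21.7 ang 6.2
c(456.2,-34.8) 62.3x23.7 ang -3.6 | limb c(445.9,-34.3) 32.2x23.8 ang -2.8
c(460.7,125.3) 62.3x21.0 ang -14.3 | limb c(449.9,127.9) 31.5x13.4 ang -0.9
```

View pics/w4.png

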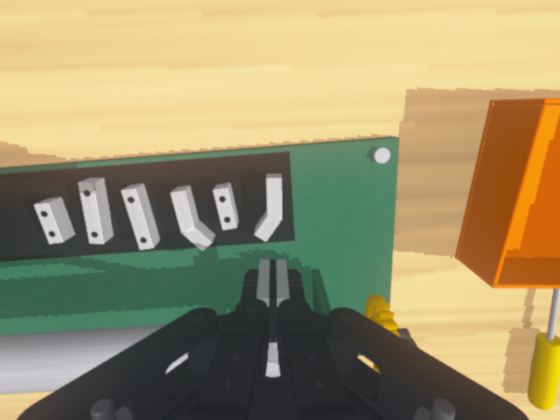

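The cleat was missed and hasn't moved. I'll check where the fingertips really are relative to the TCP.

```bash
python3 - <<'E'
from h import *
s=telemetry.sense();o=[]
for n in("side","scene"):
    im=optics.get_image(n).copy();c=cam(n);a=np.array(proj(c,s["tool_pos"]));b=np.array(proj(c,s["tool_pos"]+[0,0,.03]));print(n,a,b)
    u,v=np.int32(a.round());k=cv2.resize(im[v-50:v+25,u-38:u+38],(400,395),interpolation=cv2.INTER_CUBIC)
    f=400/76
    for q,col in((a,(255,0,0)),(b,(0,255,0))): cv2.circle(k,tuple(np.int32(((q-[u-38,v-50]+.5)*f).round()).tolist()),4,col,-1)
    o.append(k)
cv2.imwrite("pics/tip.png",np.hstack(o)[:,:,::-1])
E
```

```text
side [222.35746454 189.34791107] [221.9949979  179.75165693]
scene [331.17794418 206.54173596] [332.0456114  198.94274466]
```

View pics/tip.png

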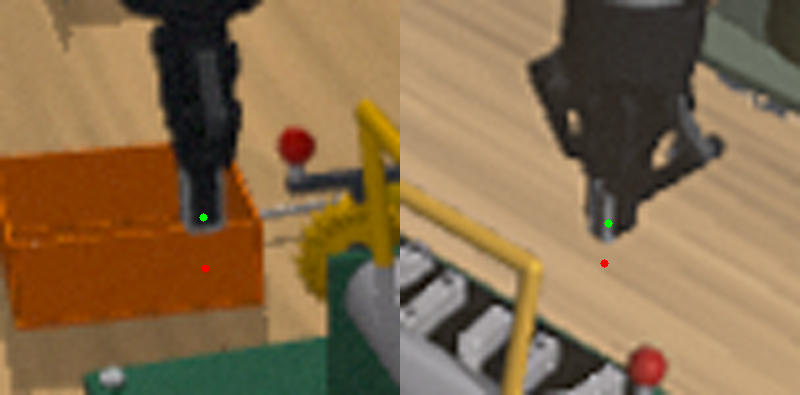

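Both views show the real fingertips about 20 mm behind the reported TCP, so the grip was 20 mm too high. Correcting for that.

>>> play_rows:
  plan:
    - [[4,1,0,0,0,0],[4,1,40,0,0,0],[4,1,75,0,0,0],[4,1,105,0,0,0],[4,1,125,0,0,0],[4,1,133,0,0,0],[4,1,134,0,0,0]]
  jaw: 177

```text
time_s: 17.9
tool_pos: [0.4462, 0.1272, -0.0099]
tcp_rot: [0.021, 1.0, -0.0, -0.003]
ft_force: [0.3, -0.2, -0.8]
opening: 0.026
gripper_force: 0.0
```

>>> play_rows:
  plan:
    - [[0,0,0,0,0,0],[0,0,0,0,0,0],[0,0,0,0,0,0],[0,0,0,0,0,0],[0,0,0,0,0,0]]
  jaw: 255
  force: 60

```text
time_s: 18.4
tool_pos: [0.4491, 0.1274, -0.0073]
tcp_rot: [0.021, 1.0, 0.0, 0.001]
ft_force: [0.8, 0.0, -0.7]
opening: 0.0123
gripper_force: 61.4
```

>>> play_rows:
  plan:
    - [[0,0,-35,0,0,0],[0,10,-75,0,0,0],[2,55,-90,0,0,0],[4,105,-90,0,0,0],[6,155,-90,0,0,0],[8,205,-90,0,0,0],[8,250,-90,0,0,0],[8,285,-85,0,0,0],[8,288,-60,0,0,0],[8,288,-30,0,0,0],[8,288,-18,0,0,0],[8,288,-18,0,0,0]]

```text
time_s: 19.6
tool_pos: [0.4506, 0.4138, 0.0075]
tcp_rot: [0.021, 1.0, -0.002, -0.002]
ft_force: [0.5, 0.0, -0.4]
opening: 0.0124
gripper_force: 61.6
```

>>> play_rows:
  plan:
    - [[0,0,0,0,0,0],[0,0,0,0,0,0],[0,0,-40,0,0,0],[0,-10,-80,0,0,0],[-4,-55,-95,0,0,-4],[-7,-105,-95,0,0,-9],[-10,-155,-95,0,0,-9],[-13,-205,-95,0,0,-9],[-17,-255,-95,0,0,-9],[-20,-305,-95,0,0,-9],[-21,-333,-75,0,0,-9],[-21,-333,-60,0,0,-9]]
  jaw: 177

```text
time_s: 20.8
tool_pos: [0.4618, 0.0782, 0.0721]
tcp_rot: [-0.055, 0.998, -0.001, 0.003]
ft_force: [0.2, 1.3, 0.5]
opening: 0.0259
gripper_force: 0.0
```

>>> play_rows:
  plan:
    - [[0,0,0,0,0,0],[0,0,0,0,0,0]]

```text
time_s: 21.0
tool_pos: [0.4607, 0.0818, 0.0715]
tcp_rot: [-0.057, 0.998, 0.0, 0.001]
ft_force: [0.3, 0.2, -0.1]
opening: 0.026
gripper_force: 0.0
```

```bash
python3 - <<'E'
from cl import *
s=telemetry.sense();im=optics.get_image("wrist");print(s["tool_pos"]);cv2.imwrite("pics/w5.png",im[:,:,::-1])
tops(im,s)
E
```

```text
[0.46071254 0.08183912 0.07146544]
c(457.6,82.4) 39.6x13.2 ang 7.2 | limb c(457.6,82.4) 39.6x13.2 ang 7.2
c(465.8,47.7) 56.1x23.8 ang 19.3 | limb c(455.8,46.2) 33.5x18.8 ang 6.7
c(464.8,-75.4) 39.2x26.1 ang 4.8 | limb c(465.0,-75.4) 31.6x26.1 ang 4.6
c(462.8,3.9) 62.1x19.3 ang 5.9 | limb c(451.6,2.9) 32.4x19.2 ang 5.3
c(457.8,-35.8) 59.4x21.1 ang -4.1 | limb c(448.0,-35.6) 32.6x21.1 ang -2.3
```

>>> play_rows:
  plan:
    - [[3,0.5,10,0,0,0],[3,0.5,40,0,0,0],[3,0.5,65,0,0,0],[3,0.5,77,0,0,0],[3,0.5,78,0,0,0],[3,0.5,78,0,0,0]]

```text
time_s: 21.65
tool_pos: [0.4572, 0.0823, -0.0075]
tcp_rot: [-0.058, 0.998, -0.0, 0.0]
ft_force: [0.1, -0.5, -0.2]
opening: 0.0261
gripper_force: 0.0
```

>>> play_rows:
  plan:
    - [[0,0,0,0,0,0],[0,0,0,0,0,0],[0,0,0,0,0,0],[0,0,0,0,0,0],[0,0,0,0,0,0]]
  jaw: 255

```text
time_s: 22.15
tool_pos: [0.4584, 0.0821, -0.0064]
tcp_rot: [-0.057, 0.998, -0.0, 0.002]
ft_force: [-0.4, 0.9, 6.8]
opening: 0.012
gripper_force: 60.9
```

>>> play_rows:
  plan:
    - [[0,0,-35,0,0,0],[0,10,-75,0,0,0],[-2,55,-90,0,0,0],[-5,105,-90,0,0,0],[-8,155,-90,0,0,0],[-10,205,-90,0,0,0],[-13,250,-90,0,0,0],[-14,283,-85,0,0,0],[-14,286,-60,0,0,0],[-14,286,-30,0,0,0],[-14,286,-20,0,0,0],[-14,286,-20,0,0,0]]

```text
time_s: 23.35
tool_pos: [0.4358, 0.3663, 0.01]
tcp_rot: [-0.058, 0.998, -0.001, -0.002]
ft_force: [0.1, -0.8, -0.4]
opening: 0.0125
gripper_force: 60.2
```

>>> play_rows:
  plan:
    - [[0,0,0,0,0,0],[0,0,0,0,0,0],[0,0,-40,0,0,0],[0,-10,-80,0,0,0],[3,-50,-90,0,0,2],[5,-100,-90,0,0,2],[8,-150,-90,0,0,2],[10,-200,-90,0,0,2],[12,-250,-90,0,0,2],[15,-300,-90,0,0,2],[15,-324,-75,0,0,2],[15,-324,-60,0,0,2]]
  jaw: 177

```text
time_s: 24.55
tool_pos: [0.463, 0.0404, 0.0745]
tcp_rot: [-0.037, 0.999, -0.001, 0.003]
ft_force: [-0.4, -0.1, -0.6]
opening: 0.0258
gripper_force: 0.0
```

>>> play_rows:
  plan:
    - [[0,0,0,0,0,0],[0,0,0,0,0,0]]

```text
time_s: 24.75
tool_pos: [0.4608, 0.0441, 0.0733]
tcp_rot: [-0.04, 0.999, -0.0, 0.001]
ft_force: [0.3, -0.1, 0.5]
opening: 0.0261
gripper_force: 0.0
```

```bash
python3 - <<'E'
from cl import *
s=telemetry.sense();im=optics.get_image("wrist");print(s["tool_pos"],s["tcp_rot"]);cv2.imwrite("pics/w6.png",im[:,:,::-1])
tops(im,s)
E
```

```text
[0.46080407 0.04405306 0.07329195] [-3.99675576e-02  9.99200627e-01 -4.70788720e-05  8.36492652e-04]
c(467.6,47.0) 59.5x21.2 ang 19.7 | limb c(458.9,45.9) 32.7x17.7 ang 6.7
c(464.6,-77.0) 38.6x23.2 ang 4.7 | limb c(465.2,-77.0) 32.5x23.2 ang 4.5
c(463.5,2.4) 61.8x16.5 ang 5.9 | limb c(463.5,2.4) 61.8x16.5 ang 5.9
c(463.0,-147.3) 40.9x9.1 ang -11.4 | limb c(463.0,-147.3) 40.9x9.1 ang -11.4
c(456.2,-37.6) 62.6x18.7 ang -3.7 | limb c(456.2,-37.6) 62.6x18.7 ang -3.7
```

>>> play_rows:
  plan:
    - [[1,-0.5,10,0,0,0],[1,-0.5,40,0,0,0],[1,-0.5,65,0,0,0],[1,-0.5,77,0,0,0],[1,-0.5,78,0,0,0],[1,-0.5,78,0,0,0]]

```text
time_s: 25.4
tool_pos: [0.4596, 0.0438, -0.0055]
tcp_rot: [-0.04, 0.999, -0.0, 0.0]
ft_force: [0.1, -0.2, 0.6]
opening: 0.0261
gripper_force: 0.0
```

>>> play_rows:
  plan:
    - [[0,0,0,0,0,0],[0,0,0,0,0,0],[0,0,0,0,0,0],[0,0,0,0,0,0],[0,0,0,0,0,0]]
  jaw: 255

```text
time_s: 25.9
tool_pos: [0.4608, 0.0435, -0.0045]
tcp_rot: [-0.04, 0.999, -0.0, 0.001]
ft_force: [-0.8, 0.9, 7.0]
opening: 0.0122
gripper_force: 60.7
```

>>> play_rows:
  plan:
    - [[0,0,-35,0,0,0],[0,10,-75,0,0,0],[-3,55,-90,0,0,0],[-6,105,-90,0,0,0],[-9,155,-90,0,0,0],[-13,205,-90,0,0,0],[-17,255,-90,0,0,0],[-20,305,-90,0,0,0],[-22,344,-80,0,0,0],[-22,346,-55,0,0,0],[-22,346,-35,0,0,0],[-22,346,-35,0,0,0]]

```text
time_s: 27.1
tool_pos: [0.4499, 0.3886, 0.0253]
tcp_rot: [-0.041, 0.999, -0.002, -0.004]
ft_force: [-0.7, -0.6, -0.2]
opening: 0.012
gripper_force: 59.9
```

>>> play_rows:
  plan:
    - [[0,0,0,0,0,0],[0,0,0,0,0,0],[0,0,-40,0,0,0],[0,-15,-75,0,0,0],[4,-65,-75,0,0,0],[7,-115,-75,0,0,0],[10,-165,-75,0,0,0],[13,-215,-75,0,0,0],[16,-265,-75,0,0,0],[19,-315,-75,0,0,0],[22,-365,-75,0,0,0],[25,-415,-75,0,0,0]]
  jaw: 177

```text
time_s: 28.3
tool_pos: [0.4628, -0.0273, 0.1064]
tcp_rot: [-0.04, 0.999, -0.001, 0.002]
ft_force: [1.6, 0.3, -0.2]
opening: 0.0258
gripper_force: 0.0
```

>>> play_rows:
  plan:
    - [[2,-40,0,0,0,0],[3,-57,0,0,0,0],[3,-57,25,0,0,0],[3,-57,25,0,0,0],[3,-57,25,0,0,0]]

```text
time_s: 28.8
tool_pos: [0.4633, -0.0819, 0.08]
tcp_rot: [-0.04, 0.999, -0.0, 0.0]
ft_force: [0.5, -0.2, 0.2]
opening: 0.0265
gripper_force: 0.0
```

```bash
python3 - <<'E'
from cl import *
s=telemetry.sense();im=optics.get_image("wrist");print(s["tool_pos"],s["tcp_rot"]);cv2.imwrite("pics/w7.png",im[:,:,::-1])
tops(im,s)
E
```

```text
[ 0.46329136 -0.08186673  0.07997511] [-3.98659102e-02  9.99205013e-01 -3.28122750e-05  2.23768040e-04]
c(465.1,-82.2) 39.7x13.4 ang 5.1 | limb c(465.1,-82.2) 39.7x13.4 ang 5.1
c(465.2,0.7) 59.4x13.6 ang 5.9 | limb c(465.2,0.7) 59.4x13.6 ang 5.9
c(464.6,-165.9) 42.8x19.2 ang 2.2 | limb c(462.9,-165.9) 31.4x19.2 ang 2.2
c(457.2,-40.6) 60.0x13.7 ang -3.6 | limb c(457.2,-40.6) 60.0x13.7 ang -3.6
```

View pics/w7.png

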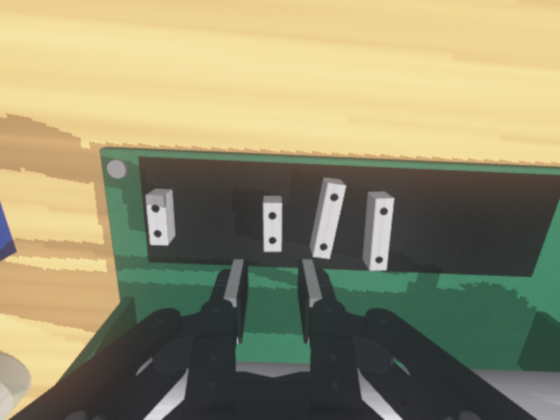

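The bed now holds two shorts, at (160,217) and (272,223), and the two good cleats, at (328,218) and (379,230). The other three are gone from it. Gripping the short at (0.465,−0.082).

>>> play_rows:
  plan:
    - [[-2,0,10,0,0,0],[-2,0,40,0,0,0],[-2,0,68,0,0,0],[-2,0,83,0,0,0],[-2,0,84,0,0,0],[-2,0,84,0,0,0]]

```text
time_s: 29.45
tool_pos: [0.4656, -0.0812, -0.0047]
tcp_rot: [-0.041, 0.999, -0.0, 0.0]
ft_force: [0.1, -0.2, 0.5]
opening: 0.0261
gripper_force: 0.0
```

>>> play_rows:
  plan:
    - [[0,0,0,0,0,0],[0,0,0,0,0,0],[0,0,0,0,0,0],[0,0,0,0,0,0],[0,0,0,0,0,0]]
  jaw: 255

```text
time_s: 29.95
tool_pos: [0.4668, -0.0819, -0.0035]
tcp_rot: [-0.04, 0.999, -0.0, 0.001]
ft_force: [-1.1, 1.2, 6.2]
opening: 0.0118
gripper_force: 60.6
```

>>> play_rows:
  plan:
    - [[0,0,-35,0,0,0],[0,10,-75,0,0,0],[-3,55,-100,0,0,0],[-6,105,-100,0,0,0],[-9,155,-100,0,0,0],[-13,205,-100,0,0,0],[-17,255,-100,0,0,0],[-20,305,-100,0,0,0],[-23,350,-100,0,0,0],[-23,350,-100,0,0,0]]

```text
time_s: 30.95
tool_pos: [0.4595, 0.2743, 0.0954]
tcp_rot: [-0.043, 0.999, 0.001, 0.001]
ft_force: [-0.6, -0.6, -0.1]
opening: 0.0123
gripper_force: 59.8
```

>>> play_rows:
  plan:
    - [[-8,45,0,0,0,0],[-16,90,0,0,0,0],[-19,111,0,0,0,0],[-19,111,20,0,0,0],[-19,111,50,0,0,0],[-19,111,57,0,0,0],[-19,111,57,0,0,0]]

```text
time_s: 31.65
tool_pos: [0.4686, 0.3795, 0.0362]
tcp_rot: [-0.04, 0.999, -0.001, -0.002]
ft_force: [-0.7, -0.1, -0.6]
opening: 0.0119
gripper_force: 59.8
```

>>> play_rows:
  plan:
    - [[0,0,0,0,0,0],[0,0,0,0,0,0],[0,0,-40,0,0,0],[0,0,-80,0,0,0],[0,-30,-100,0,0,0],[0,-75,-100,0,0,0],[0,-120,-75,0,0,0],[0,-170,-65,0,0,0],[5,-220,-65,0,0,0],[9,-270,-65,0,0,0],[13,-320,-65,0,0,0],[17,-370,-65,0,0,0]]
  jaw: 177

```text
time_s: 32.85
tool_pos: [0.4839, 0.012, 0.1051]
tcp_rot: [-0.04, 0.999, -0.0, 0.002]
ft_force: [1.1, 0.1, -0.7]
opening: 0.026
gripper_force: 0.0
```

>>> play_rows:
  plan:
    - [[5,-50,0,0,0,0],[10,-100,0,0,0,0],[17,-150,0,0,0,2],[17,-180,0,0,0,2],[17,-180,20,0,0,2],[17,-180,20,0,0,2],[17,-180,20,0,0,2]]

```text
time_s: 33.55
tool_pos: [0.4803, -0.1664, 0.0838]
tcp_rot: [-0.023, 1.0, 0.0, 0.0]
ft_force: [-0.8, 0.0, 0.2]
opening: 0.0261
gripper_force: 0.0
```

```bash
python3 - <<'E'
from cl import *
s=telemetry.sense();im=optics.get_image("wrist");print(s["tool_pos"],s["tcp_rot"]);cv2.imwrite("pics/w8.png",im[:,:,::-1])
tops(im,s)
a=optics.get_image("scene");cv2.imwrite("pics/sc8.png",a[:,:,::-1])
E
```

```text
[ 0.48032149 -0.16643478  0.08381794] [-2.26507040e-02  9.99743437e-01  4.15989829e-05  6.84213358e-05]
c(466.4,-168.9) 39.3x13.2 ang 3.0 | limb c(466.4,-168.9) 39.3x13.2 ang 3.0
c(464.9,0.6) 59.7x13.7 ang 6.0 | limb c(464.9,0.6) 59.7x13.7 ang 6.0
c(457.3,-40.7) 59.9x13.6 ang -3.5 | limb c(457.3,-40.7) 59.9x13.6 ang -3.5
```

>>> play_rows:
  plan:
    - [[14,-2,10,0,0,0],[14,-2,40,0,0,0],[14,-2,70,0,0,0],[14,-2,87,0,0,0],[14,-2,88,0,0,0],[14,-2,88,0,0,0]]

```text
time_s: 34.25
tool_pos: [0.4672, -0.1689, -0.0041]
tcp_rot: [-0.023, 1.0, -0.0, 0.0]
ft_force: [-0.4, -0.3, -0.6]
opening: 0.0262
gripper_force: 0.0
```

>>> play_rows:
  plan:
    - [[0,0,0,0,0,0],[0,0,0,0,0,0],[0,0,0,0,0,0],[0,0,0,0,0,0],[0,0,0,0,0,0]]
  jaw: 255

```text
time_s: 34.75
tool_pos: [0.4683, -0.1699, -0.003]
tcp_rot: [-0.023, 1.0, -0.001, 0.002]
ft_force: [0.4, 0.8, 5.9]
opening: 0.0123
gripper_force: 60.6
```

>>> play_rows:
  plan:
    - [[0,0,-35,0,0,0],[0,10,-75,0,0,0],[-3,55,-105,0,0,0],[-5,105,-105,0,0,0],[-7,155,-105,0,0,0],[-9,205,-105,0,0,0],[-11,255,-105,0,0,0],[-13,305,-105,0,0,0],[-15,355,-105,0,0,0],[-18,405,-105,0,0,0],[-20,440,-105,0,0,0],[-20,440,-105,0,0,0]]

```text
time_s: 35.95
tool_pos: [0.4664, 0.2758, 0.1008]
tcp_rot: [-0.026, 1.0, 0.001, 0.001]
ft_force: [0.4, 0.3, -0.5]
opening: 0.0121
gripper_force: 59.7
```

>>> play_rows:
  plan:
    - [[4,45,0,0,0,0],[8,90,0,0,0,0],[9,129,0,0,0,0],[9,129,25,0,0,0],[9,129,50,0,0,0],[9,129,57,0,0,0],[9,129,57,0,0,0]]

```text
time_s: 36.65
tool_pos: [0.4506, 0.398, 0.0416]
tcp_rot: [-0.022, 1.0, -0.001, -0.002]
ft_force: [0.1, -0.3, -0.4]
opening: 0.012
gripper_force: 59.7
```

>>> play_rows:
  plan:
    - [[0,0,0,0,0,0],[0,0,0,0,0,0],[0,0,-40,0,0,0],[0,0,-80,0,0,0],[0,-30,-120,0,0,0],[0,-50,-160,0,0,0],[0,-90,-190,0,0,0],[0,-130,-190,0,0,0],[0,-130,-190,0,0,0],[0,-130,-190,0,0,0]]
  jaw: 177

```text
time_s: 37.65
tool_pos: [0.4582, 0.2694, 0.2347]
tcp_rot: [-0.022, 1.0, 0.001, 0.001]
ft_force: [0.0, 0.4, 0.1]
opening: 0.0261
gripper_force: 0.0
```

```bash
python3 - <<'E'
from cl import *
s=telemetry.sense();im=optics.get_image("wrist");print(s["tool_pos"],s["tcp_rot"]);
cv2.imwrite("pics/w9.png",im[:,:,::-1])
tops(im,s)
E
```

```text
[0.45820816 0.26938219 0.23469783] [-2.15946633e-02  9.99765741e-01  7.52722074e-04  1.25211272e-03]
c(464.4,7.2) 59.3x24.8 ang 6.1 | limb c(454.9,6.2) 31.3x25.2 ang 4.3
c(457.2,-33.4) 60.5x26.2 ang -3.7 | limb c(448.2,-32.7) 32.7x26.3 ang -3.1
```

View pics/w9.png

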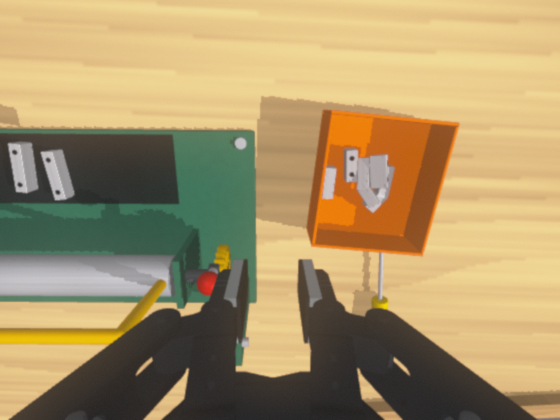

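All five scrap cleats are in the orange bin: (351,165), (378,170), (329,184) and the bent ones around (372,190). Both good ones are on the bed. I'll turn the tool to straddle the bar at jig y≈+80 mm, where there are no cleats underneath, and take it down along its arc.

>>> play_rows:
  plan:
    - [[0,-20,-30,0,0,8.5],[0,-60,-30,0,0,17],[-15,-100,-30,0,0,25.5],[-35,-140,-30,0,0,34],[-60,-180,-30,0,0,42.5],[-80,-213,-30,0,0,51],[-90,-213,-30,0,0,59.5],[-90,-213,-30,0,0,68],[-90,-213,-30,0,0,76.5],[-90,-213,-30,0,0,85],[-90,-213,-30,0,0,91],[-90,-213,-30,0,0,91]]
  jaw: 120

```text
time_s: 38.9
tool_pos: [0.5573, 0.0625, 0.2625]
tcp_rot: [0.696, 0.718, -0.0, -0.001]
ft_force: [0.3, 0.7, 0.3]
opening: 0.0455
gripper_force: 0.0
```

>>> play_rows:
  plan:
    - [[0,0,0,0,0,0],[0,0,0,0,0,0]]

```text
time_s: 39.1
tool_pos: [0.5572, 0.0617, 0.2629]
tcp_rot: [0.696, 0.718, -0.0, -0.0]
ft_force: [-0.5, 0.3, 0.3]
opening: 0.0453
gripper_force: 0.0
```

```bash
python3 - <<'E'
from cl import *
s=telemetry.sense();im=optics.get_image("wrist");c=cam("wrist",s);print(s["tool_pos"],R.from_quat(s["tcp_rot"]).as_matrix().round(3).tolist())
m=mask(im,(18,150,80),(32,255,255))
u=[];
for r in range(60,260,20):
    k=np.where(m[r])[0]
    if len(k): print(r,k.min(),k.max(),onz(c,(np.median(k),r),.2)[:2].round(4))
x=.0
for ph in np.radians([96.4,104,113,122,131,140,149,158,167,176,185,194,200.4]): 
    print(np.degrees(ph).round(), (T(.05+.117*np.cos(ph),.08)*1000).round(1),(85+117*np.sin(ph)).round(1))
E
```

```text
[0.55721869 0.06174233 0.26293835] [[-0.03, 1.0, -0.0], [1.0, 0.03, 0.0], [0.0, -0.0, -1.0]]
100 263 286 [0.5555 0.1498]
120 263 278 [0.5531 0.1362]
140 263 278 [0.5535 0.1222]
160 264 278 [0.5542 0.1075]
180 264 278 [0.5547 0.0923]
200 264 278 [0.5551 0.0763]
220 265 278 [0.556  0.0597]
240 265 278 [0.5565 0.0423]
96.0 [556.7  61.5] 201.3
104.0 [541.5  61.1] 198.5
113.0 [524.   60.6] 192.7
122.0 [507.8  60.1] 184.2
131.0 [493.   59.7] 173.3
140.0 [480.2  59.4] 160.2
149.0 [469.5  59.1] 145.3
158.0 [461.3  58.8] 128.8
167.0 [455.8  58.7] 111.3
176.0 [453.1  58.6] 93.2
185.0 [453.2  58.6] 74.8
194.0 [456.3  58.7] 56.7
200.0 [460.1  58.8] 44.2
```

>>> play_rows:
  plan:
    - [[0,-1,30,0,0,0],[0,-1,60,0,0,0],[0,-1,85,0,0,0],[0,-1,93,0,0,0],[0,-1,93,0,0,0]]

```text
time_s: 39.65
tool_pos: [0.5551, 0.0612, 0.1688]
tcp_rot: [0.697, 0.717, -0.001, -0.001]
ft_force: [-0.8, 0.1, 0.1]
opening: 0.0454
gripper_force: 0.0
```

>>> play_rows:
  plan:
    - [[0,0,0,0,0,0],[0,0,0,0,0,0],[0,0,0,0,0,0],[0,0,0,0,0,0],[0,0,0,0,0,0],[0,0,0,0,0,0]]
  jaw: 255
  force: 30

```text
time_s: 40.25
tool_pos: [0.5567, 0.0611, 0.1723]
tcp_rot: [0.697, 0.717, 0.001, 0.001]
ft_force: [-3.4, 1.4, 5.6]
opening: 0.0103
gripper_force: 29.7
```

>>> play_rows:
  plan:
    - [[0,-7,1,0,0,0],[0,-15,3,0,0,0],[0,-24,6,0,0,0],[0,-33,9,0,0,0],[0,-41,13,0,0,0],[0,-49,17,0,0,0],[0,-57,22,0,0,0],[0,-64,28,0,0,0],[0,-70,34,0,0,0],[0,-76,41,0,0,0],[0,-82,48,0,0,0],[0,-87,56,0,0,0]]

```text
time_s: 41.45
tool_pos: [0.4718, 0.058, 0.1168]
tcp_rot: [0.697, 0.717, 0.002, 0.003]
ft_force: [1.2, -1.8, 6.2]
opening: 0.0106
gripper_force: 32.5
```

```bash
python3 bar.py
```

```text
side [(121, [241.6, 206.5], [235, 197, 15, 21])]
scene [(95, [292.2, 183.7], [281, 177, 23, 16]), (35, [339.5, 226.3], [337, 223, 6, 7])]
sleeve [ 0.47479016 -0.01933213  0.14969468] [np.float64(0.0014333887507409283), np.float64(0.0014333887507407455)]
```

>>> play_rows:
  plan:
    - [[0,-4,8,0,0,0],[0,-8,17,0,0,0],[0,-11,25,0,0,0],[0,-14,34,0,0,0],[0,-16,43,0,0,0],[0,-17,52,0,0,0],[0,-17,61,0,0,0],[0,-16,70,0,0,0],[0,-15,79,0,0,0],[0,-13,88,0,0,0],[0,-11,96,0,0,0],[0,-10,100,0,0,0]]

```text
time_s: 42.75
tool_pos: [0.457, 0.0575, 0.0134]
tcp_rot: [0.697, 0.717, -0.002, -0.001]
ft_force: [-3.9, -4.4, 4.6]
opening: 0.0099
gripper_force: 36.1
```

```bash
python3 bar.py
```

```text
side [(7, [242.6, 163.1], [242, 161, 2, 5]), (135, [236.7, 239.9], [230, 230, 16, 23])]
scene [(78, [292.0, 203.6], [283, 197, 22, 16]), (39, [339.1, 224.9], [336, 222, 7, 7])]
sleeve [ 0.46098716 -0.02749561  0.05504006] [np.float64(0.004209855628142584), np.float64(0.00420985562814249)]
```

The pawl still appears to be riding on the tooth (knob at scene y 224.9, against 226.4 when seated). Pushing a few mm further.

>>> play_rows:
  plan:
    - [[0,1,2,0,0,0],[0,1,3,0,0,0],[0,1.5,4,0,0,0],[0,2,5,0,0,0],[0,2,5,0,0,0],[0,2,5,0,0,0]]

```text
time_s: 43.45
tool_pos: [0.4585, 0.0576, 0.0086]
tcp_rot: [0.697, 0.717, -0.003, -0.001]
ft_force: [-3.6, -5.7, 2.8]
opening: 0.0104
gripper_force: 36.2
```

```bash
python3 bar.py
```

```text
side [(135, [237.3, 241.1], [230, 231, 16, 22])]
scene [(74, [291.4, 204.4], [283, 198, 21, 16]), (36, [339.4, 226.4], [336, 223, 7, 7])]
sleeve [ 0.46239829 -0.028662    0.05169835] [np.float64(0.0043663464896814275), np.float64(0.004366346489681468)]
```

The pawl has dropped (knob at 226.4) and the bar is just past home. Releasing and backing off.

>>> play_rows:
  plan:
    - [[0,0,0,0,0,0],[0,0,0,0,0,0],[0,0,0,0,0,0],[0,0,0,0,0,0],[0,0,-30,0,0,0],[0,0,-70,0,0,0],[0,0,-110,0,0,0],[0,0,-150,0,0,0],[0,0,-190,0,0,0],[0,0,-220,0,0,0],[0,0,-220,0,0,0],[0,0,-220,0,0,0]]
  jaw: 120

```text
time_s: 44.75
tool_pos: [0.4616, 0.0586, 0.2298]
tcp_rot: [0.697, 0.717, 0.001, 0.001]
ft_force: [-0.5, -0.1, -0.9]
opening: 0.0454
gripper_force: 0.0
```

```bash
python3 bar.py; python3 - <<'E'
from h import *
a=optics.get_image("wrist");b=optics.get_image("side")
cv2.imwrite("pics/end.png",np.hstack([cv2.resize(a,(400,300)),cv2.resize(b[130:330,150:417],(400,300))])[:,:,::-1])
E
```

```text
side [(28, [239.8, 166.4], [237, 164, 6, 6]), (144, [237.0, 239.9], [230, 229, 16, 24])]
scene [(105, [294.5, 205.2], [283, 198, 24, 16]), (35, [339.6, 226.2], [337, 223, 6, 7])]
sleeve [ 0.46100349 -0.01930753  0.05120285] [np.float64(0.001241363348238175), np.float64(0.0012413633482381708)]
```

View pics/end.png

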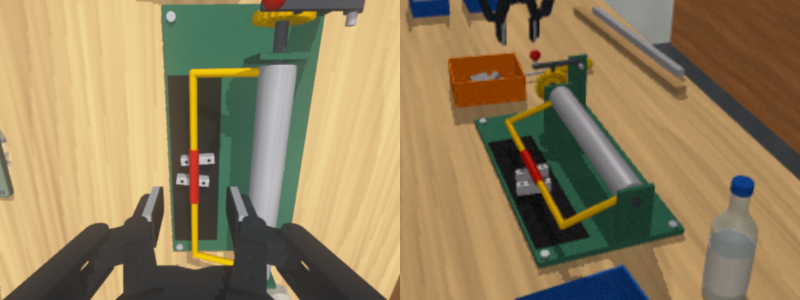

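The bar is home, with the sleeve at the same pixels as at the start: side (237,240), scene (294.5,205). The pawl is seated, the two good cleats lie under the bar, and the scrap is in the orange bin.

```bash
python3 -c "
from cell import order
print(order.hand_in())"
```

```text
the job is handed in; nothing more can be done
None
```

The job is handed in at about 45 s of the 210 s allowed: all five scrap cleats (three short, two bent) are in the orange bin, the two good ones are on the bed under the bar, and the pawl holds the bar at the last tooth.

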